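# Put the side-door things back in their caddy bins

### The arm

A 7-joint arm with a two-finger parallel gripper is mounted at the origin on the work surface. World frame = base frame: x ahead of the robot, y to its left, z up, the work surface at z = 0. Lengths are in m, angles in rad, forces in N, time in s.
With the tool pointing down it reaches from about 0.4 to 0.85 m from the base axis. Payload 4.5 kg.
Tool frame: the origin (TCP) lies at the centre of the arm's flange, where the gripper is bolted on; the fingertips stand r.tcp_to_tips ahead of it and the grasp point (between the pads) lies 147 mm ahead of it (r.tcp_to_tips is the distance from the TCP to the fingertips, in m); x points along the fingers, y is the direction in which the jaws open and shut, and the axes are right-handed (so a half turn about x gives the same grasp; the last joint's range is limited). The gripper opens to 88 mm and grips with 3 to 60 N. Pads are 18 mm wide; open, the fingers measure 123 mm over their backs; the gripper's body (75 mm by 187 mm) begins 45 mm behind the grasp point.
Start: joints at [1.199, 0.689, -0.195, 1.565, 0.157, 0.902, -0.215], TCP at [0.247, -0.574, 0.405] pointing down, gripper open.
Joint ranges: [-3.01, 3.01], [-0.46, 2.08], [-1.47, 1.51], [0.13, 2.56], [-1, 4.14], [0.04, 2.09], [-2.66, 2.66]. Speed limits (rad/s): [2.57, 2.57, 3.14, 3.14, 3.14, 3.14, 3.14].

### API

Orientations are given as a unit quaternion [x, y, z, w].
In Python, from plant import r, eyes gives the robot as it stands.
- The arm moves only by the tool carry_out, never from a script. Its argument "targets" is text: rows parted by semicolons, each of 5 numbers parted by spaces: the opening, from 0 (shut) to 1 (fully open), then the shift along the tool's x, y, z in mm, then the turn about the tool's x in rad. A call has 1 to 20 rows; each row shifts and turns the commanded pose from where the row before left it, along the tool's axes as they then stand; what a row does not reach is not made up. A row lasts 1/12 s, in which the tool goes at most 41.7 mm and 7.16 degrees, less where a joint would pass 70% of its speed; a pose out of reach is approached as far as the arm can. A call is refused whole if a number of a shift passes 41.7 or a number of a turn 0.125, either way. A call with a gripper value outside its range is refused whole. The fingers move at their own pace and stop on an object; "force" is the grip in N (left out, the last holds). Time passes only in rows, so rows that do not move let the fingers close. It gives the time, the measured TCP pose, the force and the opening at its end, in the units of the state.
- r.get_state(): the state, without advancing time (a new reading comes with each control period).
- eyes.snapshot(name): name is "side" or "top"; returns (picture, depth): 480x640x3 uint8, blue, green, red; 480x640 float32, m along the optical axis (not along the pixel's ray), 0 where there is no reading.
- eyes.camera_params(name): a dict with "intrinsics" (3x3 intrinsics, pixels), "rvec" (rotation vector, rad) and "tvec" (3), from world to camera coordinates, as OpenCV has them. Camera axes: x right, y down, z forward; pixel columns grow to the right and rows downward; lengths in m; the calibration is good to about 2 mm. A picture is of the moment at which its call begins. camera_params takes no time and is no camera call.
- r.finish_job(): hands the job in, once; it reports no verdict.
The state is a dict: "clock": time; "q": joint angles; "qd": joint speeds; "joint_torque": joint torques, N m; "tool_pos": TCP position; "eef_rot": TCP orientation; "contact_force": force on the tool from outside, world axes, zero at the start; "moment": the same for the moment, N m; "opening": opening from 0.0 (shut) to 1.0 (fully open).
Only numpy, scipy, OpenCV 4.12 (cv2) and the standard library are available. Lean on these libraries where they do the work, as an engineer would, in place of code of your own. Each camera call takes 0.05 s, during which the arm holds its last target.

### The job

The things that belong by the side entrance have been left lying on the bench. Put the clothespin, the yellow fob, the padlock and the sleeved pegboard hook back into the white steel caddy, each right down inside the bin that already has one of its own kind in it. The bag clip and the S-shaped pot hook belong to the kitchen: leave them lying where they are.

Things in the scene. Friction and masses are not known exactly. Their poses are not given: they have to be found in the camera images.
- clothespin_mid (a point): loose white plastic clothespin lying on its side, 70 mm long (its x), 12 mm high, two legs with a steel spring coil between them; about 20 mm across at the middle, narrowing to 15 mm at the jaws (+x) and widening to 26 mm at the finger end. The point is its centre, half-way up; grip it there across its y. Mass about 20 g
- fob_mid (a point): loose yellow teardrop-shaped plastic gate fob with a small split ring, lying flat, 9 mm high; the plastic is 30 mm wide (its y). The point is half-way up in the middle of the straight-sided part, where it is gripped across y; from there the fob reaches 28 mm to its -x and, with its nose and ring, 44 mm to its +x. Mass about 25 g
- padlock_mid (a point): loose closed brass padlock lying flat, 16 mm high; block 38 mm wide (its y) and 34 mm long (its x). The point is the centre of the block, half-way up, where it is gripped across y; the steel shackle reaches to 41 mm from it on its +x side. Mass about 140 g
- board_hook_mid (a point): loose steel pegboard hook with a black rubber-sleeved arm, on its side, 12 mm high: back plate 44 mm long along y at x -22 mm, two short pegs behind it to x -35, straight arm 12 mm thick along x, its end at x +36 (outside +42) turned up 24 mm to +y. The point is on the arm's axis, half-way up; grip the arm there across y. About 60 g
- bag_clip_mid (a point): look-alike that does not belong: the kitchen's white plastic bag clip, a straight slim bar 104 mm long (its x), 13 mm wide, 12 mm high, with no spring coil and no spread legs, lying on the bench. The point is its centre
- pot_hook_mid (a point): look-alike that does not belong: the kitchen's bare steel S-shaped pot hook, round bar of 8 mm, 98 mm long (its x) and 60 mm wide, lying flat on the bench. The point is its centre
- bin_pin: grey open bin fixed in the white caddy's row of four (their order varies): the one with a clothespin fixed along its back (+x) wall (12 mm high). Outside 126 (x) by 98 (y) by 40 mm high, walls and floor 3 mm. Origin: centre of its underside, 3 mm above the bench. Free floor 92 mm wide, x from -60 to +20 mm, so its middle is 20 mm to the -x. The caddy's back flange stands 46 mm above the bench
- bin_fob: grey open bin fixed in the white caddy's row of four (their order varies): the one with a yellow fob fixed along its back (+x) wall (9 mm high). Outside 126 (x) by 98 (y) by 40 mm high, walls and floor 3 mm. Origin: centre of its underside, 3 mm above the bench. Free floor 92 mm wide, x from -60 to +20 mm, so its middle is 20 mm to the -x. The caddy's back flange stands 46 mm above the bench
- bin_lock: grey open bin fixed in the white caddy's row of four (their order varies): the one with a padlock fixed along its back (+x) wall (16 mm high). Outside 126 (x) by 98 (y) by 40 mm high, walls and floor 3 mm. Origin: centre of its underside, 3 mm above the bench. Free floor 92 mm wide, x from -60 to +20 mm, so its middle is 20 mm to the -x. The caddy's back flange stands 46 mm above the bench
- bin_hook: grey open bin fixed in the white caddy's row of four (their order varies): the one with a pegboard hook fixed along its back (+x) wall (12 mm high). Outside 126 (x) by 98 (y) by 40 mm high, walls and floor 3 mm. Origin: centre of its underside, 3 mm above the bench. Free floor 92 mm wide, x from -60 to +20 mm, so its middle is 20 mm to the -x. The caddy's back flange stands 46 mm above the bench
There are look-alikes about, which are no part of the job. There is more than one size of the part that bears board_hook_mid; the job needs the larger. Leave any blue look-alike of the bin_pin alone.

How it is judged:
At the end, for the whole second after the job is handed in: Clothespin, fob, padlock and pegboard hook each lie in the bin with their own kind, at rest: middle point within 58 mm (lengthwise) and 44 mm (crosswise) of the bin's centre and under 34 mm above its underside. Bag clip and pot hook within 30 mm of where they lay (x of clothespin_mid in the frame of bin_pin between -0.058 and 0.058 m and y of clothespin_mid in the frame of bin_pin between -0.044 and 0.044 m and z of clothespin_mid in the frame of bin_pin between 0 and 0.034 m and linear speed of each of clothespin, fob, padlock, board_hook below 0.02 m/s and x of fob_mid in the frame of bin_fob between -0.058 and 0.058 m and y of fob_mid in the frame of bin_fob between -0.044 and 0.044 m and z of fob_mid in the frame of bin_fob between 0 and 0.034 m and x of padlock_mid in the frame of bin_lock between -0.058 and 0.058 m and y of padlock_mid in the frame of bin_lock between -0.044 and 0.044 m and z of padlock_mid in the frame of bin_lock between 0 and 0.034 m and x of board_hook_mid in the frame of bin_hook between -0.058 and 0.058 m and y of board_hook_mid in the frame of bin_hook between -0.044 and 0.044 m and z of board_hook_mid in the frame of bin_hook between 0 and 0.034 m and distance of each of bag_clip_mid, pot_hook_mid from where it was at the start of the episode below 0.03 m); the robot touches nothing.
It fails at once if the bag clip is moved by more than 30 mm from where it lay (distance of bag_clip_mid from where it was at the start of the episode above 0.03 m).
It fails at once if the pot hook is moved by more than 30 mm from where it lay (distance of pot_hook_mid from where it was at the start of the episode above 0.03 m).
It also fails if it takes over 99 s, if anything falls off the work surface, if the arm or the gripper's body presses on something with over 40 N, if the wrist force passes 120 N, or if a joint passes its speed limit or range.

## Working session

There is one attempt and no reset: what is moved stays moved. The work goes in short steps, Python scripts to look and compute and a tool call to move; the robot and the scene stay as the last step left them, time stands still between calls to the robot, and variables do not carry over. Pictures are saved under pics/ and viewed, and the job is handed in when it is done.

Besides the shell and the picture viewer there is one more tool, called after "Call:" as name(argument=value, ...) on one line, values as JSON. carry_out: Moves the arm, as the interface text tells. Its arguments: {"type":"object","properties":{"targets":{"type":"string"},"force":{"type":"number"}},"required":["targets"]}

```bash
ls; mkdir -p pics; python3 - <<'E'
from plant import r, eyes
import cv2,numpy as np
for n in ("top","side"):
    p,d=eyes.snapshot(n); cv2.imwrite(f"pics/{n}0.png",p); np.save(f"pics/{n}0.npy",d)
    print(n,eyes.camera_params(n))
print(r.get_state(),r.tcp_to_tips)
E
```

```text
pics
top {'intrinsics': array([[485.32691798,   0.        , 316.09059416],
       [  0.        , 485.32691798, 242.20645302],
       [  0.        ,   0.        ,   1.        ]]), 'rvec': array([ 2.13709149, -2.18187402,  0.14216533]), 'tvec': array([-0.01284263,  0.47990312,  1.17953402])}
side {'intrinsics': array([[565.75535828,   0.        , 317.74712049],
       [  0.        , 565.75535828, 240.9451479 ],
       [  0.        ,   0.        ,   1.        ]]), 'rvec': array([ 0.8904912 , -2.60882485,  0.95289274]), 'tvec': array([0.38833468, 0.28142066, 0.97644591])}
{'clock': 0.1, 'q': array([ 1.19879298,  0.68987718, -0.19448111,  1.56621784,  0.1573092 ,
        0.90250896, -0.21509385]), 'qd': array([ 5.32413158e-04, -9.79718115e-04,  5.85761453e-04, -3.41224817e-03,
       -1.54525451e-04, -1.01691256e-03, -8.04682243e-05]), 'joint_torque': array([-3.25882262e-03, -5.28500783e+01, -1.27160367e+00, -1.53836846e+01,
       -5.25677903e-02,  1.89990591e-03,  5.61638535e-05]), 'tool_pos': array([ 0.24657009, -0.57399202,  0.40400926]), 'eef_rot': array([-0.69242891, -0.1430584 ,  0.69276511, -0.14196131]), 'contact_force': array([ 0.31578094,  0.52613669, -0.83815818]), 'moment': array([-0.00248057,  0.01894802,  0.02171087]), 'opening': 1.0053599235072042} 0.166
```

View pics/top0.png

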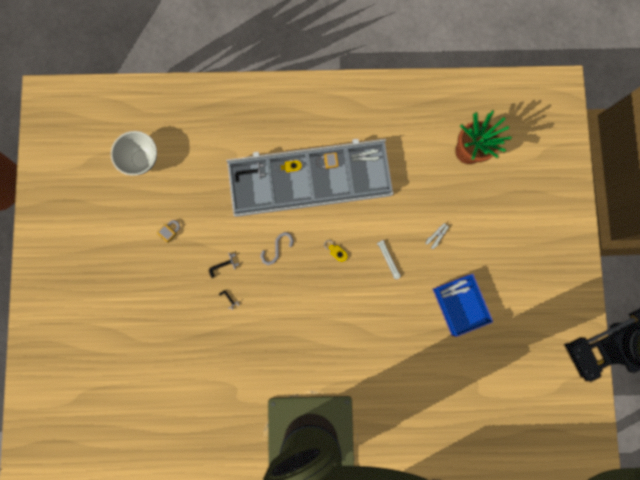

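View pics/side0.png

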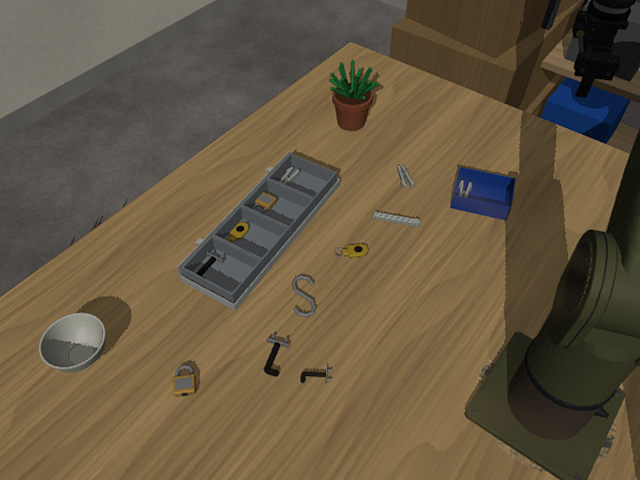

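The top view shows the bins left to right as hook (252,182), fob (290,178), lock (330,174) and pin (368,170).

What could be taken for each target:
- **Clothespin:** (438,235) is loose. The bag clip (390,258) and the pin in the blue bin (455,288) are look-alikes.
- **Hook:** (223,264) is the large one. The small one (230,298) and the S hook (278,248) are look-alikes.
- **Fob:** (338,250), against the fixed one at (292,166).
- **Padlock:** (172,230), against the fixed one at (331,160).

Next I'll take close crops and measure.

```bash
cat > h.py <<'E'
import cv2,numpy as np
from plant import r,eyes
from scipy.spatial.transform import Rotation as R
def cam(n):
    c=eyes.camera_params(n); return c["intrinsics"],cv2.Rodrigues(c["rvec"])[0],c["tvec"]
def ray(n,uv,z):
    K,M,t=cam(n); o=-M.T@t
    d=(M.T@np.linalg.inv(K)@np.c_[np.atleast_2d(uv),np.ones(len(np.atleast_2d(uv)))].T).T
    return o+d*((z-o[2])/d[:,2])[:,None]
def proj(n,P):
    K,M,t=cam(n); c=cv2.projectPoints(np.atleast_2d(P).astype(float),cv2.Rodrigues(M)[0],t,K,None)[0]; return c[:,0]
def rect(p,n,z,x0,x1,y0,y1,s=1000):
    # world-plane picture at height z: column -> -y, row -> -x
    w,h=int((y1-y0)*s),int((x1-x0)*s)
    src=proj(n,[[x1,y1,z],[x1,y0,z],[x0,y0,z],[x0,y1,z]]).astype(np.float32)
    H=cv2.getPerspectiveTransform(src,np.float32([[0,0],[w,0],[w,h],[0,h]]))
    return cv2.warpPerspective(p,H,(w,h),flags=cv2.INTER_CUBIC)
E
python3 - <<'E'
from h import *
p=cv2.imread("pics/top0.png"); q=cv2.imread("pics/side0.png")
things=dict(pin=(438,235),fob=(338,250),lock=(172,230),hook=(223,264),small=(230,298),clip=(390,258),pot=(278,248))
for k,v in things.items(): print(k,ray("top",[v],0.006)[0].round(3))
for k,v in dict(tl=(229,160),tr=(386,141),bl=(235,214),br=(392,195)).items(): print(k,ray("top",[v],0.043)[0].round(3))
rows=[]
for im,n in ((p,"top"),(q,"side")):
    row=[]
    for k in("pin","hook","fob","lock"):
        c=ray("top",[things[k]],0.006)[0]
        t=rect(im,n,0.006,c[0]-.05,c[0]+.05,c[1]-.05,c[1]+.05,2000)
        row.append(t)
    rows.append(np.hstack(row))
cv2.imwrite("pics/crop1.png",np.vstack(rows))
E
```

```text
pin [ 0.495 -0.334  0.006]
fob [ 0.462 -0.078  0.006]
lock [0.521 0.343 0.006]
hook [0.432 0.213 0.006]
small [0.346 0.196 0.006]
clip [ 0.438 -0.209  0.006]
pot [0.47  0.074 0.006]
tl [0.691 0.192 0.043]
tr [ 0.733 -0.205  0.043]
bl [0.553 0.177 0.043]
br [ 0.593 -0.215  0.043]Traceback (most recent call last):
  File "<stdin>", line 13, in <module>
    return _nx.concatenate(arrs, 1, dtype=dtype, casting=casting)
           ~~~~~~~~~~~~~~~^^^^^^^^^^^^^^^^^^^^^^^^^^^^^^^^^^^^^^^
ValueError: all the input array dimensions except for the concatenation axis must match exactly, but along dimension 0, the array at index 0 has size 200 and the array at index 1 has size 199
```

```bash
sed -i 's/int((y1-y0)\*s),int((x1-x0)\*s)/round((y1-y0)*s),round((x1-x0)*s)/' h.py
python3 - <<'E'
from h import *
p=cv2.imread("pics/top0.png"); q=cv2.imread("pics/side0.png")
C=dict(pin=(.495,-.334),hook=(.432,.213),fob=(.462,-.078),lock=(.521,.343))
rows=[]
for im,n in ((p,"top"),(q,"side")):
    rows.append(np.hstack([cv2.resize(rect(im,n,0.006,c[0]-.05,c[0]+.05,c[1]-.05,c[1]+.05,2000),(200,200)) for c in C.values()]))
o=np.vstack(rows)
for i in range(0,800,20): cv2.line(o,(i,0),(i,6 if i%100 else 12),(0,0,255),1)
cv2.imwrite("pics/crop1.png",o)
cv2.imwrite("pics/caddy1.png",rect(q,"side",0.043,.52,.78,-.24,.22,1700))
E
```

```text
(no output)
```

View pics/crop1.png

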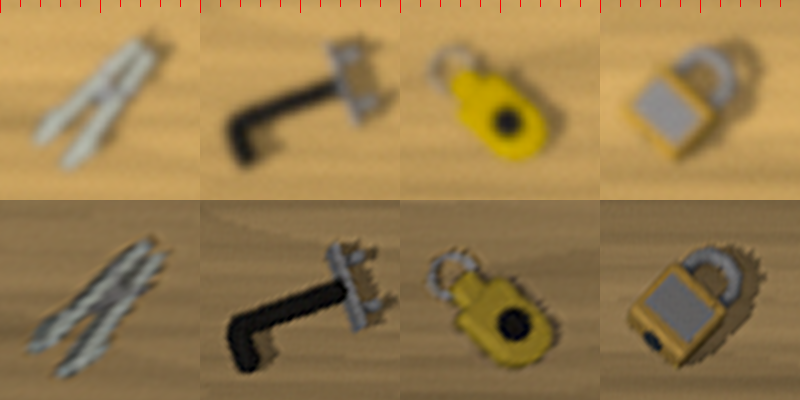

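View pics/caddy1.png

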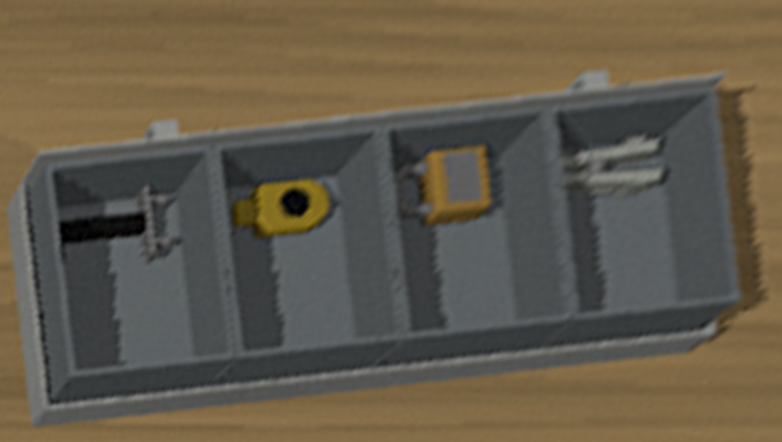

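```bash
cat > meas.py <<'E'
from h import *
C=dict(pin=(.495,-.334,.008),hook=(.432,.213,.008),fob=(.462,-.078,.007),lock=(.521,.343,.016))
ims={n:cv2.imread(f"pics/{n}0.png") for n in("top","side")}
rows=[]
for n,im in ims.items():
  row=[]
  for k,c in C.items():
    t=cv2.resize(rect(im,n,c[2],c[0]-.05,c[0]+.05,c[1]-.05,c[1]+.05,2000),(200,200))
    hsv=cv2.cvtColor(t,cv2.COLOR_BGR2HSV); H,S,V=[a.astype(int) for a in cv2.split(hsv)]
    if k=="pin": m=(S<75)&(V>(120 if n=="top" else 90))
    if k=="hook": m=V<(75 if n=="top" else 45)
    if k=="fob": m=(S>200)&(V>100)
    if k=="lock": m=(S<75)&(V>90)
    if k=="lock": # plate only
        pass
    m=m.astype(np.uint8)
    if k=="fob": m=cv2.morphologyEx(m,cv2.MORPH_CLOSE,np.ones((25,25)))
    if k=="lock": m=cv2.erode(m,np.ones((9,9)))
    if k=="pin": m=cv2.morphologyEx(m,cv2.MORPH_CLOSE,np.ones((7,7)))
    N,L,st,ce=cv2.connectedComponentsWithStats(m); i=1+st[1:,4].argmax(); m=(L==i).astype(np.uint8)
    cs,_=cv2.findContours(m,cv2.RETR_EXTERNAL,cv2.CHAIN_APPROX_NONE); cnt=max(cs,key=len)
    rr=cv2.minAreaRect(cnt); pts=np.argwhere(m)[:,::-1].astype(float)
    W=lambda p:np.array([c[0]+.05-(p[1]+.5)*.0005,c[1]+.05-(p[0]+.5)*.0005])
    mu,ev=cv2.PCACompute(pts,None); ax=np.array([-ev[0][1],-ev[0][0]])
    pr=(pts-mu[0])@ev[0]; pc=(pts-mu[0])@ev[1]
    print(n,k,"rectctr",W(rr[0]).round(4),"size mm",np.round(np.array(rr[1])/2,1),"rectang",round(rr[2],1),"cen",W(mu[0]).round(4),"axis",ax.round(3),"ext",(pr.min()/2).round(1),(pr.max()/2).round(1),"w",((pc.max()-pc.min())/2).round(1))
    cv2.drawContours(t,[cnt],-1,(0,0,255),1); cv2.circle(t,tuple(int(a) for a in rr[0]),2,(255,0,255),-1); row.append(t)
  rows.append(np.hstack(row))
cv2.imwrite("pics/meas1.png",np.vstack(rows))
s=r.get_state(); print(s["tool_pos"],R.from_quat(s["eef_rot"]).as_matrix().round(3))
E
python3 meas.py
```

```text
top pin rectctr [ 0.4931 -0.3339] size mm [30.1 72.8] rectang 45.0 cen [ 0.4939 -0.3327] axis [-0.749  0.663] ext -36.6 36.0 w 30.3
top hook rectctr [0.4263 0.223 ] size mm [21.1 60.3] rectang 51.2 cen [0.4231 0.2269] axis [ 0.523 -0.852] ext -24.2 35.8 w 21.9
top fob rectctr [ 0.4553 -0.0768] size mm [55.4 30.6] rectang 43.2 cen [ 0.4543 -0.0778] axis [-0.677 -0.736] ext -29.2 26.3 w 30.7
top lock rectctr [0.5139 0.3567] size mm [23.7 13.1] rectang 43.2 cen [0.5138 0.3567] axis [-0.686 -0.728] ext -11.9 11.8 w 13.1
side pin rectctr [ 0.4882 -0.3344] size mm [32.3 83.3] rectang 49.3 cen [ 0.4893 -0.3327] axis [-0.743  0.669] ext -41.9 39.7 w 33.6
side hook rectctr [0.424  0.2225] size mm [26.6 67.7] rectang 51.9 cen [0.421  0.2249] axis [ 0.515 -0.857] ext -29.0 37.8 w 27.5
side fob rectctr [ 0.4337 -0.084 ] size mm [20.1 10.1] rectang 26.6 cen [ 0.4341 -0.0831] axis [-0.36  -0.933] ext -8.9 11.5 w 10.3
side lock rectctr [0.5119 0.3553] size mm [23.8 14.4] rectang 42.7 cen [0.512  0.3553] axis [-0.682 -0.732] ext -11.8 12.0 w 14.4
[ 0.24657009 -0.57399202  0.40400926] [[-0.001  0.395 -0.919]
 [ 0.001 -0.919 -0.395]
 [-1.    -0.002  0.   ]]
```

View pics/meas1.png

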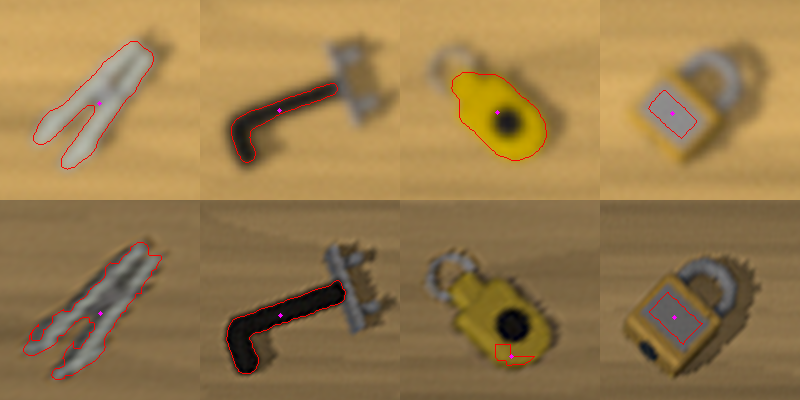

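```bash
python3 - <<'E'
from h import *
for n in("top","side"):
    im=cv2.imread(f"pics/{n}0.png")
    a=np.radians(6); ex=np.array([np.cos(a),np.sin(a)]); ey=np.array([-np.sin(a),np.cos(a)]); c0=np.array([.6425,-.0128])
    # picture in frame turned by 6 deg, 0.625 mm/px : 720x288, centre pix (360,144)
    co=[(.09,.225),(.09,-.225),(-.09,-.225),(-.09,.225)]
    src=proj(n,[[*(c0+x*ex+y*ey),.043] for x,y in co]).astype(np.float32)
    H=cv2.getPerspectiveTransform(src,np.float32([[0,0],[720,0],[720,288],[0,288]]))
    t=cv2.warpPerspective(im,H,(720,288),flags=cv2.INTER_CUBIC)
    for i in range(0,720,8): cv2.line(t,(i,0),(i,10 if i%80==0 else 4),(0,0,255),1)
    for i in range(0,288,8): cv2.line(t,(0,i),(10 if i%80==0 else 4,i),(0,0,255),1)
    # grid lines expected: outer bins 126 x 98*4
    for k in range(-2,3):
        u=int(360-k*98/.625); cv2.line(t,(u,40),(u,248),(0,255,0),1)
    for x in(63,-63): v=int(144-x/.625); cv2.line(t,(40,v),(680,v),(0,255,0),1)
    globals()[n]=t
cv2.imwrite("pics/cad2.png",np.vstack([top,side]))
E
```

```text
(no output)
```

View pics/cad2.png

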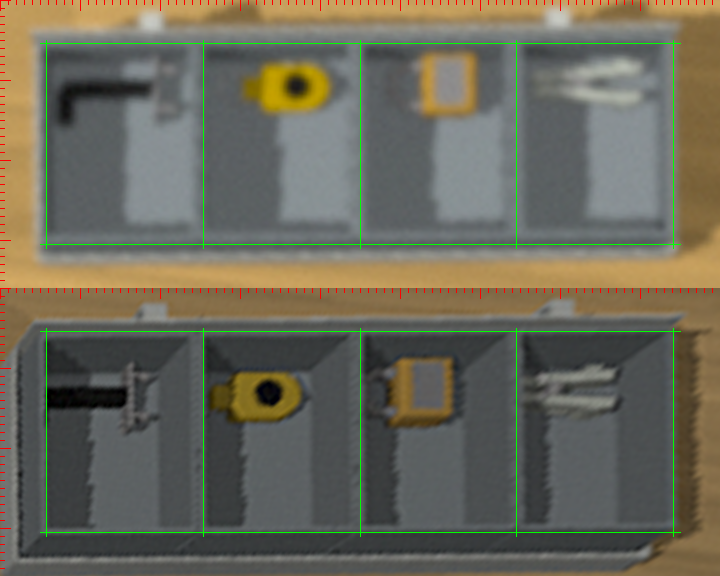

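Every choice matches its description: the pin has a coil and spread legs, the hook is the larger one, and the bin grid fits the caddy to about 1 mm. The caddy centre is about (0.642, -0.012) at a yaw of 6°. I'll start with the pin and turn the tool to jaw angle 48.2°.

Call:
carry_out(targets="0.5 0 0 0 -0.118;0.5 0 0 0 -0.118;0.5 0 0 0 -0.118;0.5 0 0 0 -0.118;0.5 0 0 0 -0.118;0.5 0 0 0 -0.118;0.5 0 0 0 -0.118;0.5 0 0 0 -0.118;0.5 0 0 0 -0.118;0.5 0 0 0 -0.118;0.5 0 0 0 -0.118;0.5 0 0 0 -0.118;0.5 0 0 0 -0.118;0.5 0 0 0 -0.118;0.5 0 0 0 -0.118;0.5 0 0 0 -0.118;0.5 0 0 0 -0.118;0.5 0 0 0 0", force=20)

```text
clock: 1.6
tool_pos: [0.2463, -0.5743, 0.404]
eef_rot: [0.252, 0.661, -0.251, 0.661]
contact_force: [0.3, 0.4, -0.1]
opening: 0.5
```

```bash
cat > go.py <<'E'
import sys
from h import *
# usage: go.py x y phi_deg tipz
x,y,phi,tz=map(float,sys.argv[1:5])
s=r.get_state(); M=R.from_quat(s["eef_rot"]).as_matrix(); 
ph=np.degrees(np.arctan2(M[1,1],M[0,1])); 
d=M.T@(np.array([x,y,tz+.166])-s["tool_pos"])*1000
print("t",round(s["clock"],2),"tcp",s["tool_pos"].round(4),"phi",ph.round(2),"tilt",np.degrees(np.arccos(-M[2,0])).round(2),"open mm",round(s["opening"]*88,1),"q7",s["q"][6].round(2),"F",s["contact_force"].round(1))
t=-np.radians(phi-ph); t=(t+np.pi)%(2*np.pi)-np.pi
print("shift",d.round(1),"turn",t.round(3))
E
python3 go.py .492 -.334 48.2 .08
```

```text
t 1.6 tcp [ 0.2463 -0.5743  0.404 ] phi 48.33 tilt 0.07 open mm 44.0 q7 1.42 F [ 0.3  0.4 -0.1]
shift [158.3 342.8  24. ] turn 0.002
```

Call:
carry_out(targets="0.5 11 24.5 1.7 0;0.5 11 24.5 1.7 0;0.5 11 24.5 1.7 0;0.5 11 24.5 1.7 0;0.5 11 24.5 1.7 0;0.5 11 24.5 1.7 0;0.5 11 24.5 1.7 0;0.5 11 24.5 1.7 0;0.5 11 24.5 1.7 0;0.5 11 24.5 1.7 0;0.5 11 24.5 1.7 0;0.5 11 24.5 1.7 0;0.5 11 24.5 1.7 0;0.5 11 24.5 1.7 0;0.5 0 0 0 0;0.5 0 0 0 0")

```text
clock: 2.93
tool_pos: [0.494, -0.3329, 0.2501]
eef_rot: [0.252, 0.661, -0.252, 0.66]
contact_force: [-0.4, -0.5, 0.4]
opening: 0.5
```

```bash
python3 go.py .492 -.334 48.2 .002; python3 - <<'E'
from h import *
for n in("top","side"):
    p,d=eyes.snapshot(n)
    globals()[n]=p
u=proj("side",[[.492,-.334,.03]])[0].astype(int);
c=side[max(0,u[1]-110):u[1]+110,max(0,u[0]-140):u[0]+140]
cv2.imwrite("pics/a1.png",cv2.resize(c,(700,550)))
E
```

```text
t 2.93 tcp [ 0.494  -0.3329  0.2501] phi 48.22 tilt 0.08 open mm 44.0 q7 0.69 F [-0.4 -0.5  0.4]
shift [82.1 -2.2 -0.7] turn 0.0
```

View pics/a1.png

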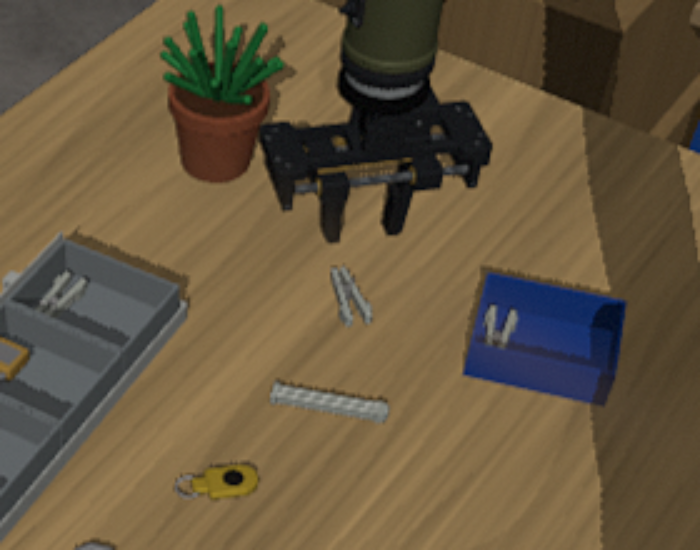

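The view shows the gripper over the loose pin, with the fingers straddling it, and the blue bin and bag clip clear. I'll descend and close.

Call:
carry_out(targets="0.5 15 -1 0 0;0.5 15 -1 0 0;0.5 15 0 -0.5 0;0.5 15 0 0 0;0.5 12 0 0 0;0.5 9 0 0 0;0.5 0 0 0 0;0 0 0 0 0;0 0 0 0 0;0 0 0 0 0;0 0 0 0 0;0 0 0 0 0;0 0 0 0 0", force=20)

```text
clock: 4.12
tool_pos: [0.4918, -0.3357, 0.1705]
eef_rot: [0.252, 0.66, -0.252, 0.661]
contact_force: [-0.3, -0.2, 5.2]
opening: 0.234
```

```bash
python3 go.py .492 -.334 48.2 .08
```

```text
t 4.12 tcp [ 0.4918 -0.3357  0.1705] phi 48.19 tilt 0.08 open mm 20.6 q7 0.61 F [-0.3 -0.2  5.2]
shift [-75.5   1.4  -0.9] turn -0.0
```

Call:
carry_out(targets="0 -10 0 0 0;0 -20 0 0 0;0 -20 0 0 0;0 -20 0 0 0;0 -20 0 0 0;0 0 0 0 0.122;0 0 0 0 0.122;0 0 0 0 0.122;0 0 0 0 0.122;0 0 0 0 0.122;0 0 0 0 0.122;0 0 0 0 0")

```text
clock: 5.12
tool_pos: [0.4916, -0.3353, 0.2604]
eef_rot: [0.473, 0.526, -0.473, 0.526]
contact_force: [0.1, -0.2, 0.1]
opening: 0.236
```

```bash
python3 go.py .638 -.160 6.2 .08
```

```text
t 5.12 tcp [ 0.4916 -0.3353  0.2604] phi 6.09 tilt 0.03 open mm 20.8 q7 0.14 F [ 0.1 -0.2  0.1]
shift [  14.4  164.2 -158.8] turn -0.002
```

Call:
carry_out(targets="0 0 18.3 -17.7 0;0 0 18.3 -17.7 0;0 0 18.3 -17.7 0;0 0 18.3 -17.7 0;0 0 18.3 -17.7 0;0 0 18.3 -17.7 0;0 0 18.3 -17.7 0;0 0 18.3 -17.7 0;0 0 18.3 -17.7 0;0 0 0 0 0;0 0 0 0 0")

```text
clock: 6.03
tool_pos: [0.6385, -0.1572, 0.26]
eef_rot: [0.471, 0.528, -0.47, 0.528]
contact_force: [-0.3, -0.8, 0.1]
opening: 0.235
```

```bash
python3 go.py .638 -.160 6.2 .011;  python3 - <<'E'
from h import *
p,d=eyes.snapshot("side")
u=proj("side",[[.62,-.16,.05]])[0].astype(int)
c=p[max(0,u[1]-90):u[1]+90,max(0,u[0]-120):u[0]+120]
cv2.imwrite("pics/a2.png",cv2.resize(c,(720,540)))
E
```

```text
t 6.03 tcp [ 0.6385 -0.1572  0.26  ] phi 6.6 tilt 0.09 open mm 20.6 q7 -0.1 F [-0.3 -0.8  0.1]
shift [83.  -0.9  2.8] turn 0.007
```

View pics/a2.png

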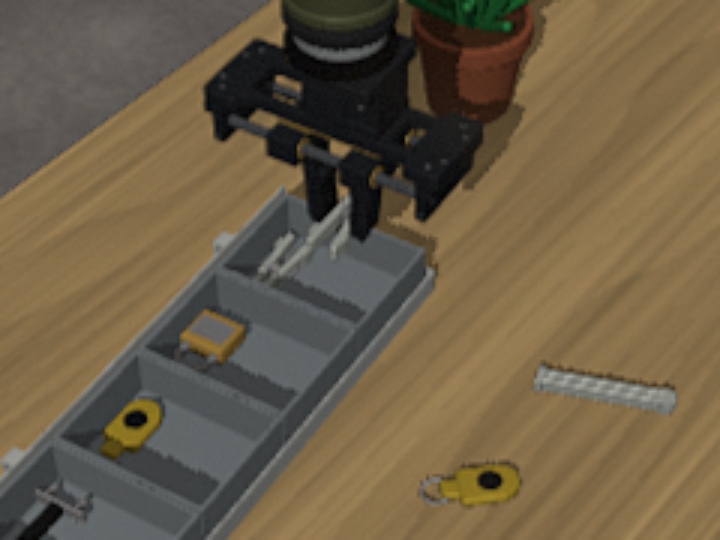

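The pin is held level, just above the pin bin. I'll lower it and release with a small opening.

Call:
carry_out(targets="0 10 -0.9 2.8 0;0 15 0 0 0;0 15 0 0 0;0 15 0 0 0;0 12 0 0 0;0 8 0 0 0;0 5 0 0 0;0 0 0 0 0;0.4 0 0 0 0;0.4 0 0 0 0;0.4 0 0 0 0;0.4 0 0 0 0;0.4 -15 0 0 0;0.4 -20 0 0 0;0.4 -20 0 0 0;0.4 -20 0 0 0;0.4 -10 0 0 0;0.4 0 0 0 0")

```text
clock: 7.58
tool_pos: [0.6383, -0.1623, 0.2683]
eef_rot: [0.473, 0.525, -0.471, 0.528]
contact_force: [0.6, -0.1, 0.5]
opening: 0.401
```

```bash
python3 go.py .4545 -.078 -42.6 .08;  python3 - <<'E'
from h import *
p,d=eyes.snapshot("side")
u=proj("side",[[.62,-.16,.05]])[0].astype(int)
c=p[max(0,u[1]-90):u[1]+90,max(0,u[0]-120):u[0]+120]
cv2.imwrite("pics/a3.png",cv2.resize(c,(720,540)))
E
```

```text
t 7.58 tcp [ 0.6383 -0.1623  0.2683] phi 6.23 tilt 0.33 open mm 35.3 q7 -0.09 F [ 0.6 -0.1  0.5]
shift [  21.2 -173.7 -103.8] turn 0.852
```

View pics/a3.png

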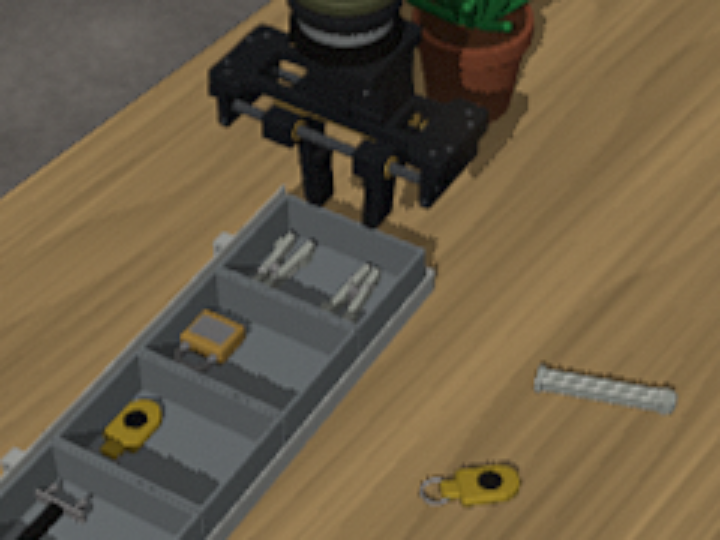

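The pin lies in its bin. Next is the fob.

Call:
carry_out(targets="0.6 0 0 0 0.122;0.6 0 0 0 0.122;0.6 0 0 0 0.122;0.6 0 0 0 0.122;0.6 0 0 0 0.122;0.6 0 0 0 0.122;0.6 0 0 0 0.12;0.6 0 0 0 0")

```text
clock: 8.3
tool_pos: [0.6368, -0.1619, 0.2634]
eef_rot: [-0.647, -0.284, 0.649, -0.283]
contact_force: [0.7, -0.1, -0.5]
opening: 0.599
```

```bash
python3 go.py .4545 -.078 -42.6 .04
```

```text
t 8.3 tcp [ 0.6368 -0.1619  0.2634] phi -42.72 tilt 0.15 open mm 52.7 q7 -0.73 F [ 0.7 -0.1 -0.5]
shift [  57.9 -190.7   61.9] turn -0.002
```

Call:
carry_out(targets="0.6 0 -19.1 6.2 0;0.6 0 -19.1 6.2 0;0.6 0 -19.1 6.2 0;0.6 0 -19.1 6.2 0;0.6 0 -19.1 6.2 0;0.6 0 -19.1 6.2 0;0.6 0 -19.1 6.2 0;0.6 0 -19.1 6.2 0;0.6 0 -19.1 6.2 0;0.6 0 -19.1 6.2 0;0.6 15 0 0 0;0.6 20 0 0 0;0.6 15 0 0 0;0.6 0 0 0 0")

```text
clock: 9.47
tool_pos: [0.4538, -0.0783, 0.2123]
eef_rot: [-0.645, -0.287, 0.648, -0.285]
contact_force: [-0.1, -0.5, -0.0]
opening: 0.599
```

```bash
python3 go.py .4545 -.078 -42.6 .003;  python3 - <<'E'
from h import *
p,d=eyes.snapshot("side")
u=proj("side",[[.4545,-.078,.05]])[0].astype(int)
c=p[max(0,u[1]-90):u[1]+90,max(0,u[0]-120):u[0]+120]
cv2.imwrite("pics/b1.png",cv2.resize(c,(720,540)))
E
```

```text
t 9.47 tcp [ 0.4538 -0.0783  0.2123] phi -42.34 tilt 0.27 open mm 52.7 q7 -0.9 F [-0.1 -0.5 -0. ]
shift [43.3  0.5 -0.8] turn 0.005
```

View pics/b1.png

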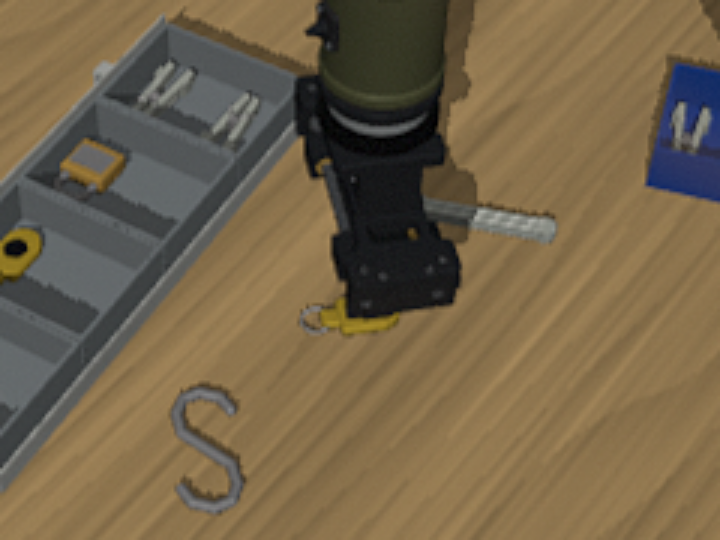

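Call:
carry_out(targets="0.6 15 0 -0.8 0;0.6 14 0 0 0;0.6 9 0 0 0;0.6 4 0 0 0;0.6 0 0 0 0;0 0 0 0 0;0 0 0 0 0;0 0 0 0 0;0 0 0 0 0;0 0 0 0 0;0 0 0 0 0;0 -10 0 0 0;0 -20 0 0 0;0 -20 0 0 0;0 -20 0 0 0;0 -20 0 0 0;0 0 0 0 0")

```text
clock: 10.93
tool_pos: [0.4593, -0.079, 0.2693]
eef_rot: [-0.647, -0.284, 0.648, -0.284]
contact_force: [0.6, -0.3, 0.1]
opening: 0.003
```

```bash
python3 go.py .6182 .0268 6 .09
```

```text
t 10.93 tcp [ 0.4593 -0.079   0.2693] phi -42.6 tilt 0.03 open mm 0.3 q7 -1.24 F [ 0.6 -0.3  0.1]
shift [  13.2   45.4 -185.4] turn -0.848
```

The gripper closed empty: it only got down to tips at about 13 mm. I'll look before trying again.

```bash
 python3 - <<'E'
from h import *
p,d=eyes.snapshot("side"); q,_=eyes.snapshot("top"); print(r.get_state()["q"].round(2))
u=proj("side",[[.4545,-.078,.05]])[0].astype(int)
c=p[u[1]-70:u[1]+70,u[0]-90:u[0]+90]
u=proj("top",[[.4545,-.078,.05]])[0].astype(int)
e=q[u[1]-70:u[1]+70,u[0]-90:u[0]+90]
cv2.imwrite("pics/b2.png",np.hstack([cv2.resize(c,(400,311)),cv2.resize(e,(400,311))]))
E
```

```text
[ 0.22  0.75 -0.24  2.15  0.56  0.31 -1.24]
```

View pics/b2.png

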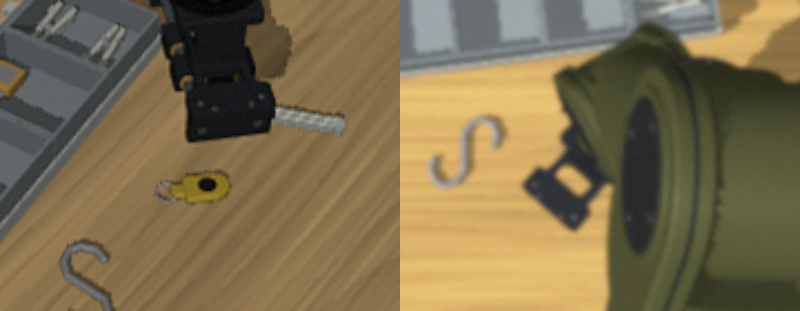

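The fob hasn't moved. The wrist is near its singularity here (q6 is low), so the rows get shortened. I'll approach in smaller steps.

```bash
python3 go.py .4545 -.078 -42.6 .003
```

```text
t 11.03 tcp [ 0.4587 -0.079   0.2669] phi -42.59 tilt 0.22 open mm 0.3 q7 -1.24 F [-1.3 -0.2  0.1]
shift [97.9 -3.5  2. ] turn 0.0
```

Call:
carry_out(targets="0.6 8 3 3 0;0.6 10 0 0 0;0.6 10 0 0 0;0.6 10 0 0 0;0.6 10 0 0 0;0.6 10 0 0 0;0.6 8 0 0 0;0.6 0 0 0 0")

```text
clock: 11.7
tool_pos: [0.4578, -0.0828, 0.198]
eef_rot: [-0.644, -0.286, 0.65, -0.283]
contact_force: [-0.2, 0.6, 0.5]
opening: 0.579
```

```bash
python3 go.py .4545 -.078 -42.6 .003
```

```text
t 11.7 tcp [ 0.4578 -0.0828  0.198 ] phi -42.52 tilt 0.55 open mm 51.0 q7 -1.29 F [-0.2  0.6  0.5]
shift [29.1 -5.5 -1.5] turn 0.001
```

Call:
carry_out(targets="0.6 3 -3 -1 0;0.6 5 -2.5 -0.5 0;0.6 5 0 0 0;0.6 5 0 0 0;0.6 5 0 0 0;0.6 4 0 0 0;0.6 0 0 0 0")

```text
clock: 12.28
tool_pos: [0.4557, -0.0782, 0.1744]
eef_rot: [-0.645, -0.286, 0.649, -0.284]
contact_force: [0.1, 0.1, -0.7]
opening: 0.602
```

```bash
python3 go.py .4545 -.078 -42.6 .003; python3 -c "
from h import *;print(r.get_state()['q'].round(3))"
```

```text
t 12.28 tcp [ 0.4557 -0.0782  0.1744] phi -42.5 tilt 0.38 open mm 53.0 q7 -1.57 F [ 0.1  0.1 -0.7]
shift [ 5.4 -1.   0.6] turn 0.002
[ 0.097  0.938 -0.043  2.183  0.902  0.044 -1.572]
```

Call:
carry_out(targets="0.6 2 0 2 0;0.6 2 0 0 0;0.6 1.5 0 0 0;0.6 0 0 0 0")

```text
clock: 12.62
tool_pos: [0.4544, -0.0797, 0.1694]
eef_rot: [-0.645, -0.286, 0.649, -0.283]
contact_force: [0.7, -0.4, 0.4]
opening: 0.603
```

```bash
python3 go.py .4545 -.078 -42.6 .003; python3 -c "
from h import *;print(r.get_state()['q'].round(3))"
```

```text
t 12.62 tcp [ 0.4544 -0.0797  0.1694] phi -42.55 tilt 0.36 open mm 53.0 q7 -1.92 F [ 0.7 -0.4  0.4]
shift [ 0.4 -1.1 -1.4] turn 0.001
[ 0.106  0.949 -0.051  2.186  1.251  0.044 -1.918]
```

Reached: tips at 3.4 mm and 1.5 mm off the point. I'll close.

Call:
carry_out(targets="0 0 0 0 0;0 0 0 0 0;0 0 0 0 0;0 0 0 0 0;0 0 0 0 0;0 0 0 0 0;0 -5 0 0 0;0 -8 0 0 0;0 -8 0 0 0;0 -10 0 0 0;0 -10 0 0 0;0 -10 0 0 0;0 -10 0 0 0;0 -10 0 0 0;0 -10 0 0 0;0 0 0 0 0")

```text
clock: 13.95
tool_pos: [0.4551, -0.0799, 0.2517]
eef_rot: [-0.646, -0.285, 0.649, -0.283]
contact_force: [0.3, 0.7, -0.4]
opening: 0.333
```

```bash
python3 go.py .6182 .0268 6 .09; python3 -c "
from h import *;print(r.get_state()['q'].round(3))"
```

```text
t 13.95 tcp [ 0.4551 -0.0799  0.2517] phi -42.6 tilt 0.24 open mm 29.3 q7 -1.64 F [ 0.3  0.7 -0.4]
shift [  -4.9   47.8 -189. ] turn -0.848
[ 0.356  0.803 -0.457  2.159  0.956  0.399 -1.636]
```

Call:
carry_out(targets="0 -3 0 0 -0.121;0 -3 0 0 -0.121;0 0 0 0 -0.121;0 0 0 0 -0.121;0 0 0 0 -0.121;0 0 0 0 -0.121;0 0 0 0 -0.121;0 0 0 0 0")

```text
clock: 14.62
tool_pos: [0.4546, -0.08, 0.2558]
eef_rot: [0.471, 0.528, -0.474, 0.524]
contact_force: [0.0, 0.6, -0.6]
opening: 0.341
```

```bash
python3 go.py .6182 .0268 6 .09
```

```text
t 14.62 tcp [ 0.4546 -0.08    0.2558] phi 6.11 tilt 0.43 open mm 30.0 q7 -0.93 F [ 0.   0.6 -0.6]
shift [ -1.3 174.1 -88.7] turn 0.002
```

Call:
carry_out(targets="0 0 17.4 -8.9 0;0 0 17.4 -8.9 0;0 0 17.4 -8.9 0;0 0 17.4 -8.9 0;0 0 17.4 -8.9 0;0 0 17.4 -8.9 0;0 0 17.4 -8.9 0;0 0 17.4 -8.9 0;0 0 17.4 -8.9 0;0 0 17.4 -8.9 0;0 0 0 0 0")

```text
clock: 15.53
tool_pos: [0.6209, 0.0298, 0.2553]
eef_rot: [0.474, 0.526, -0.473, 0.523]
contact_force: [-0.2, 0.5, -1.2]
opening: 0.335
```

```bash
python3 go.py .6182 .0268 6 .011;  python3 - <<'E'
from h import *
p,d=eyes.snapshot("side")
u=proj("side",[[.62,.03,.05]])[0].astype(int)
c=p[max(0,u[1]-90):u[1]+90,max(0,u[0]-120):u[0]+120]
cv2.imwrite("pics/b3.png",cv2.resize(c,(720,540)))
E
```

```text
t 15.53 tcp [0.6209 0.0298 0.2553] phi 5.86 tilt 0.26 open mm 29.5 q7 -0.76 F [-0.2  0.5 -1.2]
shift [78.3 -2.8  3. ] turn -0.002
```

View pics/b3.png

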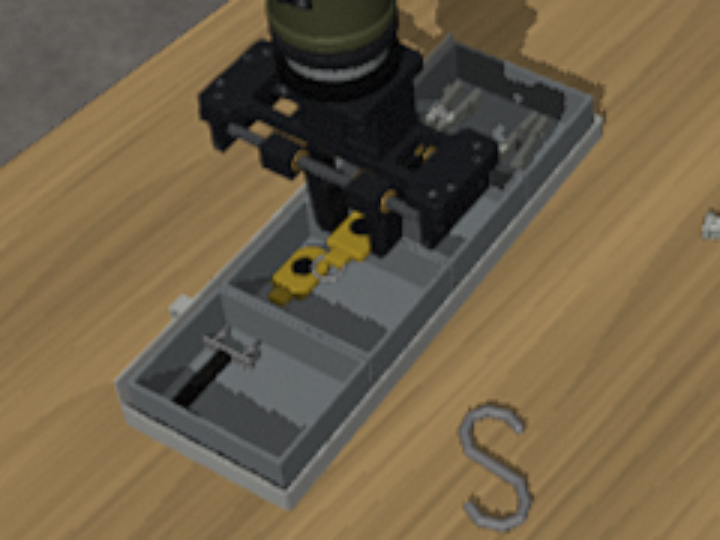

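The fob is held flat over its bin with the ring toward +y. I'll lower and release.

Call:
carry_out(targets="0 10 -2.8 3 0;0 15 0 0 0;0 15 0 0 0;0 15 0 0 0;0 10 0 0 0;0 6 0 0 0;0 4 0 0 0;0 0 0 0 0;0.45 0 0 0 0;0.45 0 0 0 0;0.45 0 0 0 0;0.45 0 0 0 0;0.45 -10 0 0 0;0.45 -20 0 0 0;0.45 -20 0 0 0;0.45 -20 0 0 0;0.45 -15 0 0 0;0.45 0 0 0 0")

```text
clock: 17.08
tool_pos: [0.6172, 0.0243, 0.2692]
eef_rot: [0.474, 0.526, -0.473, 0.525]
contact_force: [0.2, -0.4, -0.3]
opening: 0.452
```

```bash
python3 go.py .513 .356 46.8 .08;  python3 - <<'E'
from h import *
p,d=eyes.snapshot("side")
u=proj("side",[[.62,.03,.05]])[0].astype(int)
c=p[max(0,u[1]-90):u[1]+90,max(0,u[0]-120):u[0]+120]
cv2.imwrite("pics/b4.png",cv2.resize(c,(720,540)))
E
```

```text
t 17.08 tcp [0.6172 0.0243 0.2692] phi 5.96 tilt 0.1 open mm 39.8 q7 -0.75 F [ 0.2 -0.4 -0.3]
shift [  23.9  -69.3 -340.7] turn -0.713
```

View pics/b4.png

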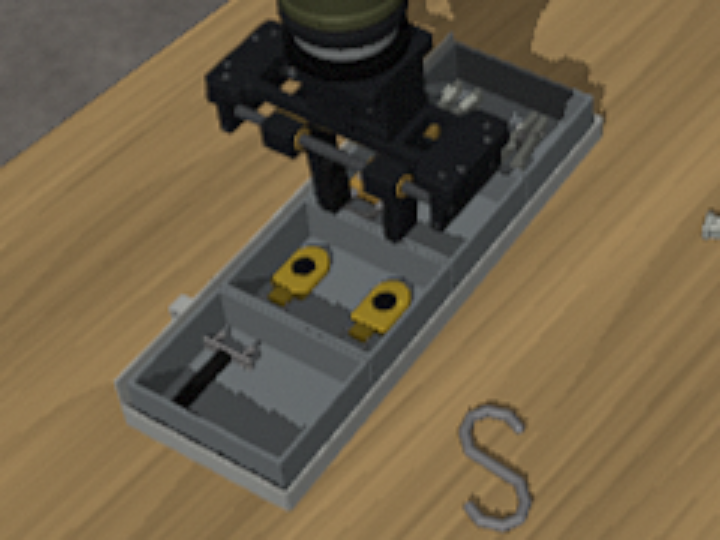

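The fob lies in its bin. Next is the padlock.

Call:
carry_out(targets="0.7 0 -4.1 -20 0;0.7 0 -4.1 -20 0;0.7 0 -4.1 -20 0;0.7 0 -4.1 -20 0;0.7 0 -4.1 -20 0;0.7 0 -4.1 -20 0;0.7 0 -4.1 -20 0;0.7 0 -4.1 -20 0;0.7 0 -4.1 -20 0;0.7 0 -4.1 -20 0;0.7 0 -4.1 -20 0;0.7 0 -4.1 -20 0;0.7 0 -4.1 -20 0;0.7 0 -4.1 -20 0;0.7 0 -4.1 -20 0;0.7 0 -4.1 -20 0;0.7 0 -4.1 -20 0;0.7 0 0 0 0")

```text
clock: 18.63
tool_pos: [0.5088, 0.3589, 0.2657]
eef_rot: [0.471, 0.53, -0.473, 0.523]
contact_force: [0.0, 1.4, -0.4]
opening: 0.701
```

Call:
carry_out(targets="0.7 0 0 0 -0.119;0.7 0 0 0 -0.119;0.7 0 0 0 -0.119;0.7 0 0 0 -0.119;0.7 0 0 0 -0.119;0.7 0 0 0 -0.119;0.7 0 0 0 0")

```text
clock: 19.22
tool_pos: [0.5119, 0.353, 0.2648]
eef_rot: [0.258, 0.66, -0.261, 0.656]
contact_force: [0.3, 0.9, -0.1]
opening: 0.703
```

```bash
python3 go.py .513 .356 46.8 .004;  python3 - <<'E'
from h import *
print(r.get_state()["q"].round(2))
p,d=eyes.snapshot("side")
u=proj("side",[[.513,.356,.05]])[0].astype(int)
c=p[max(0,u[1]-90):u[1]+90,max(0,u[0]-120):u[0]+120]
cv2.imwrite("pics/c1.png",cv2.resize(c,(720,540)))
E
```

```text
t 19.22 tcp [0.5119 0.353  0.2648] phi 46.99 tilt 0.46 open mm 61.9 q7 -0.66 F [ 0.3  0.9 -0.1]
shift [94.8  3.5 -0.8] turn 0.003
[-0.22  1.02 -0.91  1.66  0.95  0.97 -0.66]
```

View pics/c1.png

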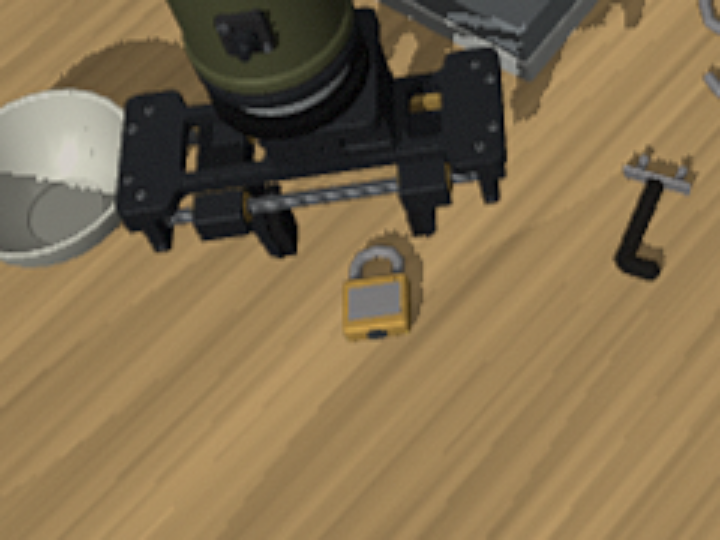

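Call:
carry_out(targets="0.7 10 3.5 -0.8 0;0.7 15 0 0 0;0.7 15 0 0 0;0.7 15 0 0 0;0.7 15 0 0 0;0.7 10 0 0 0;0.7 8 0 0 0;0.7 4 0 0 0;0.7 0 0 0 0")

```text
clock: 20.02
tool_pos: [0.5127, 0.3575, 0.1733]
eef_rot: [0.259, 0.66, -0.261, 0.655]
contact_force: [0.3, 0.7, -0.1]
opening: 0.699
```

```bash
python3 go.py .513 .356 46.8 .004; python3 - <<'E'
from h import *
p,d=eyes.snapshot("side")
u=proj("side",[[.513,.356,.05]])[0].astype(int)
c=p[max(0,u[1]-90):u[1]+90,max(0,u[0]-120):u[0]+120]
cv2.imwrite("pics/c2.png",cv2.resize(c,(720,540)))
E
```

```text
t 20.02 tcp [0.5127 0.3575 0.1733] phi 46.88 tilt 0.41 open mm 61.5 q7 -0.75 F [ 0.3  0.7 -0.1]
shift [ 3.3 -0.9  1.3] turn 0.001
```

View pics/c2.png

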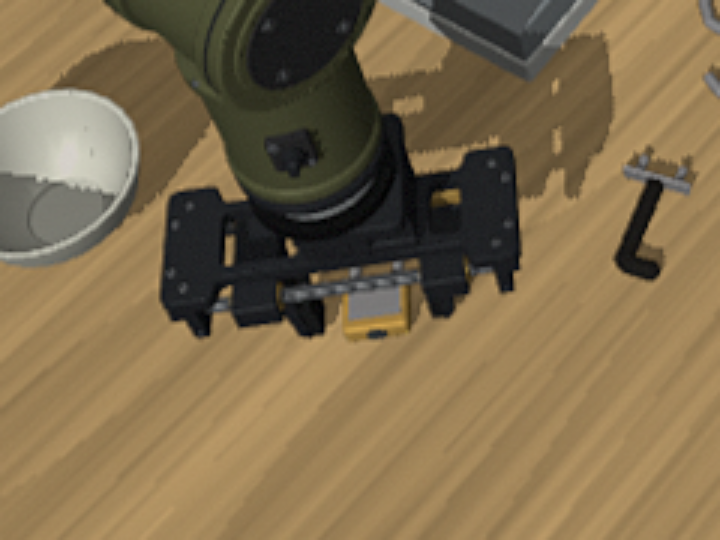

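The fingers straddle the padlock at (375,305). I'll grip with 35 N and lift.

Call:
carry_out(targets="0.7 3 -0.9 1.3 0;0 0 0 0 0;0 0 0 0 0;0 0 0 0 0;0 0 0 0 0;0 0 0 0 0;0 0 0 0 0;0 -5 0 0 0;0 -10 0 0 0;0 -15 0 0 0;0 -20 0 0 0;0 -20 0 0 0;0 -20 0 0 0;0 -10 0 0 0;0 0 0 0 0", force=35)

```text
clock: 21.32
tool_pos: [0.5142, 0.357, 0.2748]
eef_rot: [0.261, 0.659, -0.259, 0.656]
contact_force: [-0.7, 0.7, -0.8]
opening: 0.429
```

```bash
python3 go.py .6157 -.0638 96 .09;python3 -c "
from h import *;print(r.get_state()['q'].round(3))"
```

```text
t 21.32 tcp [0.5142 0.357  0.2748] phi 46.88 tilt 0.28 open mm 37.8 q7 -0.65 F [-0.7  0.7 -0.8]
shift [  16.8 -237.8  361.9] turn -0.857
[-0.218  1.014 -0.913  1.645  0.938  0.977 -0.65 ]
```

Call:
carry_out(targets="0 0 -13.2 20.1 0;0 0 -13.2 20.1 0;0 0 -13.2 20.1 0;0 0 -13.2 20.1 0;0 0 -13.2 20.1 0;0 0 -13.2 20.1 0;0 0 -13.2 20.1 0;0 0 -13.2 20.1 0;0 0 -13.2 20.1 0;0 0 -13.2 20.1 0;0 0 -13.2 20.1 0;0 0 -13.2 20.1 0;0 0 -13.2 20.1 0;0 0 -13.2 20.1 0;0 0 -13.2 20.1 0;0 0 -13.2 20.1 0;0 0 -13.2 20.1 0;0 0 -13.2 20.1 0;0 0 0 0 0")

```text
clock: 22.9
tool_pos: [0.6159, -0.0714, 0.2686]
eef_rot: [0.26, 0.658, -0.266, 0.655]
contact_force: [0.1, -1.6, -2.8]
opening: 0.426
```

Call:
carry_out(targets="0 0 0 0 -0.122;0 0 0 0 -0.122;0 0 0 0 -0.122;0 0 0 0 -0.122;0 0 0 0 -0.122;0 0 0 0 -0.122;0 0 0 0 -0.122;0 0 0 0 0")

```text
clock: 23.57
tool_pos: [0.615, -0.0645, 0.2695]
eef_rot: [-0.037, 0.709, 0.037, 0.703]
contact_force: [-0.2, -0.2, -1.7]
opening: 0.427
```

```bash
python3 go.py .6157 -.0638 96 .012;  python3 - <<'E'
from h import *
print(r.get_state()["q"].round(2))
p,d=eyes.snapshot("side")
u=proj("side",[[.62,-.06,.05]])[0].astype(int)
c=p[max(0,u[1]-90):u[1]+90,max(0,u[0]-120):u[0]+120]
cv2.imwrite("pics/c3.png",cv2.resize(c,(720,540)))
E
```

```text
t 23.57 tcp [ 0.615  -0.0645  0.2695] phi 96.0 tilt 0.46 open mm 37.6 q7 0.81 F [-0.2 -0.2 -1.7]
shift [91.5  0.4  1.5] turn -0.0
[ 0.56  1.09 -1.09  1.66  1.07  1.11  0.81]
```

View pics/c3.png

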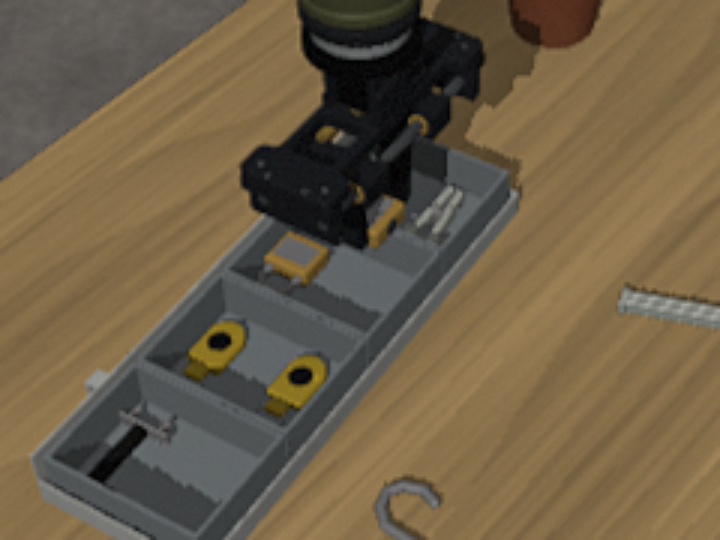

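Call:
carry_out(targets="0 10 0.4 1.5 0;0 15 0 0 0;0 15 0 0 0;0 10 0 0 0;0 0 0 0 0")

```text
clock: 24.03
tool_pos: [0.6153, -0.0646, 0.2168]
eef_rot: [-0.036, 0.71, 0.036, 0.702]
contact_force: [-0.8, 0.1, -1.3]
opening: 0.427
```

```bash
python3 go.py .6157 -.0638 96 .012
```

```text
t 24.03 tcp [ 0.6153 -0.0646  0.2168] phi 95.79 tilt 0.67 open mm 37.6 q7 0.77 F [-0.8  0.1 -1.3]
shift [38.8  0.7  0.9] turn -0.004
```

Call:
carry_out(targets="0 8 0.7 0.9 0;0 10 0 0 0;0 8 0 0 0;0 6 0 0 0;0 4 0 0 0;0 2 0 0 0;0 0 0 0 0")

```text
clock: 24.62
tool_pos: [0.6171, -0.0633, 0.1821]
eef_rot: [-0.035, 0.709, 0.036, 0.704]
contact_force: [0.5, 0.0, -1.6]
opening: 0.419
```

```bash
python3 go.py .6157 -.0638 96 .012
```

```text
t 24.62 tcp [ 0.6171 -0.0633  0.1821] phi 95.8 tilt 0.38 open mm 36.9 q7 0.74 F [ 0.5  0.  -1.6]
shift [ 4.1 -0.3 -1.4] turn -0.004
```

Call:
carry_out(targets="0 3 0 0 0;0 2 0 0 0;0 0 0 0 0;0.52 0 0 0 0;0.52 0 0 0 0;0.52 0 0 0 0;0.52 0 0 0 0;0.52 -8 0 0 0;0.52 -15 0 0 0;0.52 -20 0 0 0;0.52 -20 0 0 0;0.52 -20 0 0 0;0.52 -5 0 0 0;0.52 0 0 0 0")

```text
clock: 25.78
tool_pos: [0.6183, -0.0629, 0.2682]
eef_rot: [-0.036, 0.707, 0.036, 0.706]
contact_force: [-0.0, -0.2, -0.1]
opening: 0.52
```

```bash
python3 go.py .4315 .2088 20.3 .08;  python3 - <<'E'
from h import *
p,d=eyes.snapshot("side")
u=proj("side",[[.62,-.06,.05]])[0].astype(int)
c=p[max(0,u[1]-90):u[1]+90,max(0,u[0]-120):u[0]+120]
cv2.imwrite("pics/c4.png",cv2.resize(c,(720,540)))
E
```

```text
t 25.78 tcp [ 0.6183 -0.0629  0.2682] phi 95.8 tilt 0.11 open mm 45.7 q7 0.81 F [-0.  -0.2 -0.1]
shift [  22.8  289.2 -158.4] turn 1.318
```

View pics/c4.png

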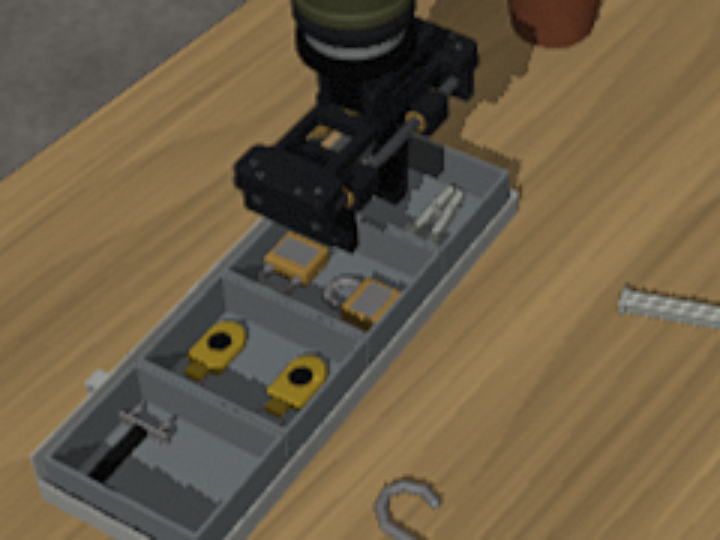

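The padlock is in its bin. Last is the hook.

Call:
carry_out(targets="0.5 0 0 0 0.12;0.5 0 0 0 0.12;0.5 0 0 0 0.12;0.5 0 0 0 0.12;0.5 0 0 0 0.12;0.5 0 0 0 0.12;0.5 0 0 0 0.12;0.5 0 0 0 0.12;0.5 0 0 0 0.12;0.5 0 0 0 0.12;0.5 0 0 0 0.12;0.5 0 0 0 0")

```text
clock: 26.83
tool_pos: [0.6173, -0.0634, 0.2644]
eef_rot: [0.404, 0.582, -0.407, 0.577]
contact_force: [-1.0, 0.2, 0.1]
opening: 0.502
```

```bash
python3 go.py .4315 .2088 20.3 .08
```

```text
t 26.83 tcp [ 0.6173 -0.0634  0.2644] phi 20.02 tilt 0.46 open mm 44.2 q7 -0.39 F [-1.   0.2  0.1]
shift [  19.8  -81.2 -319.3] turn -0.005
```

Call:
carry_out(targets="0.5 0 -4.8 -18.8 0;0.5 0 -4.8 -18.8 0;0.5 0 -4.8 -18.8 0;0.5 0 -4.8 -18.8 0;0.5 0 -4.8 -18.8 0;0.5 0 -4.8 -18.8 0;0.5 0 -4.8 -18.8 0;0.5 0 -4.8 -18.8 0;0.5 0 -4.8 -18.8 0;0.5 0 -4.8 -18.8 0;0.5 0 -4.8 -18.8 0;0.5 0 -4.8 -18.8 0;0.5 0 -4.8 -18.8 0;0.5 0 -4.8 -18.8 0;0.5 0 -4.8 -18.8 0;0.5 0 -4.8 -18.8 0;0.5 0 -4.8 -18.8 0;0.5 0 0 0 0")

```text
clock: 28.33
tool_pos: [0.4287, 0.2119, 0.2668]
eef_rot: [0.401, 0.585, -0.402, 0.579]
contact_force: [-1.2, 0.8, -0.1]
opening: 0.501
```

```bash
python3 go.py .4315 .2088 20.3 .003;  python3 - <<'E'
from h import *
print(r.get_state()["q"].round(2))
p,d=eyes.snapshot("side")
u=proj("side",[[.4315,.2088,.05]])[0].astype(int)
c=p[max(0,u[1]-90):u[1]+90,max(0,u[0]-120):u[0]+120]
cv2.imwrite("pics/d1.png",cv2.resize(c,(720,540)))
E
```

```text
t 28.33 tcp [0.4287 0.2119 0.2668] phi 20.74 tilt 0.51 open mm 44.1 q7 -1.25 F [-1.2  0.8 -0.1]
shift [97.8  2.1  4.5] turn 0.008
[-0.09  0.86 -0.77  2.1   1.05  0.65 -1.25]
```

View pics/d1.png

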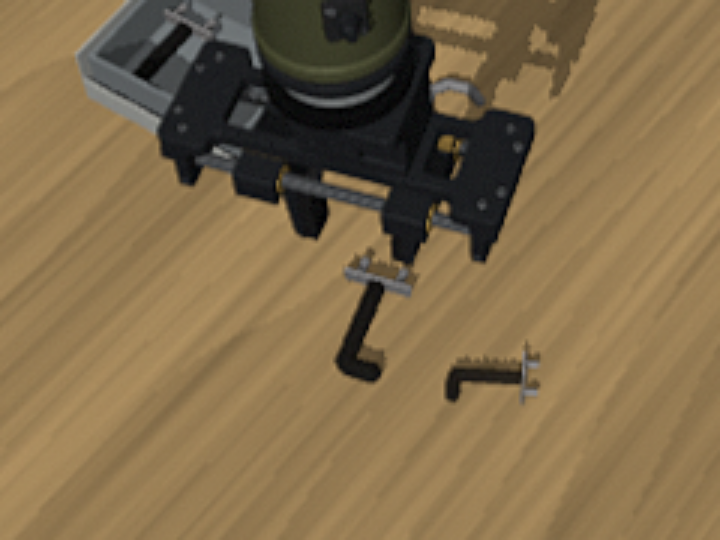

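Call:
carry_out(targets="0.5 10 2 4.5 0;0.5 12 0 0 0;0.5 12 0 0 0;0.5 12 0 0 0;0.5 12 0 0 0;0.5 12 0 0 0;0.5 8 0 0 0;0.5 0 0 0 0")

```text
clock: 29.05
tool_pos: [0.4342, 0.2032, 0.1869]
eef_rot: [0.402, 0.582, -0.407, 0.578]
contact_force: [0.3, -0.3, 0.8]
opening: 0.5
```

```bash
python3 go.py .4315 .2088 20.3 .003;  python3 - <<'E'
from h import *
print(r.get_state()["q"].round(2))
p,d=eyes.snapshot("side")
u=proj("side",[[.4315,.2088,.02]])[0].astype(int)
c=p[max(0,u[1]-60):u[1]+60,max(0,u[0]-80):u[0]+80]
cv2.imwrite("pics/d2.png",cv2.resize(c,(720,540)))
E
```

```text
t 29.05 tcp [0.4342 0.2032 0.1869] phi 20.17 tilt 0.49 open mm 44.0 q7 -1.46 F [ 0.3 -0.3  0.8]
shift [17.9 -0.5 -6.2] turn -0.002
[-0.16  0.99 -0.63  2.11  1.31  0.53 -1.46]
```

View pics/d2.png

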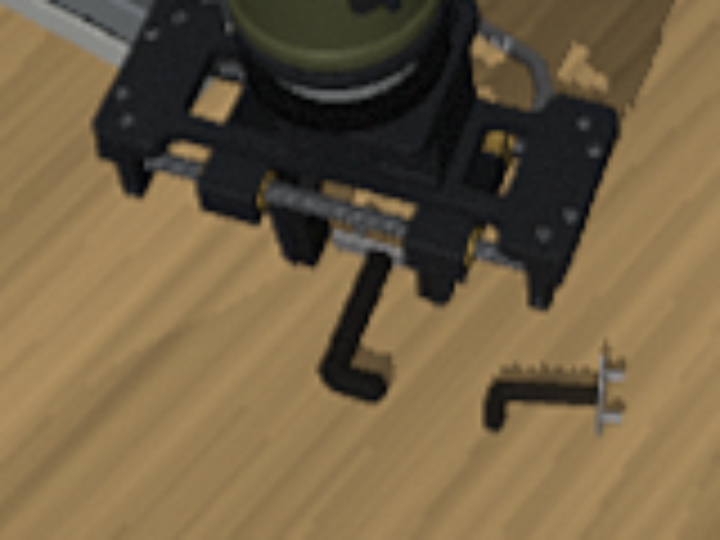

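Call:
carry_out(targets="0.5 0 0 -6 0;0.5 5 0 0 0;0.5 5 0 0 0;0.5 4 0 0 0;0.5 3 0 0 0;0.5 0 0 0 0")

```text
clock: 29.6
tool_pos: [0.4316, 0.2104, 0.1712]
eef_rot: [0.403, 0.582, -0.406, 0.578]
contact_force: [-0.3, 0.5, -0.7]
opening: 0.501
```

```bash
python3 go.py .4315 .2088 20.3 .003
```

```text
t 29.6 tcp [0.4316 0.2104 0.1712] phi 20.18 tilt 0.38 open mm 44.1 q7 -1.53 F [-0.3  0.5 -0.7]
shift [ 2.2 -0.6  1.5] turn -0.002
```

Call:
carry_out(targets="0.5 1 -0.5 1.5 0;0 0 0 0 0;0 0 0 0 0;0 0 0 0 0;0 0 0 0 0;0 0 0 0 0;0 0 0 0 0;0 -5 0 0 0;0 -8 0 0 0;0 -10 0 0 0;0 -12 0 0 0;0 -12 0 0 0;0 -12 0 0 0;0 -12 0 0 0;0 -12 0 0 0;0 -12 0 0 0;0 0 0 0 0", force=30)

```text
clock: 31.02
tool_pos: [0.4325, 0.2094, 0.2677]
eef_rot: [0.405, 0.581, -0.405, 0.578]
contact_force: [-0.3, -1.1, -1.3]
opening: 0.119
```

```bash
python3 go.py .6075 .1288 6 .09;  python3 - <<'E'
from h import *
print(r.get_state()["q"].round(2))
p,d=eyes.snapshot("side")
u=proj("side",[[.4315,.2088,.07]])[0].astype(int)
c=p[max(0,u[1]-60):u[1]+60,max(0,u[0]-80):u[0]+80]
cv2.imwrite("pics/d3.png",cv2.resize(c,(720,540)))
E
```

```text
t 31.02 tcp [0.4325 0.2094 0.2677] phi 20.18 tilt 0.25 open mm 10.5 q7 -1.24 F [-0.3 -1.1 -1.3]
shift [ 10.8 136.5 136.1] turn 0.247
[-0.09  0.85 -0.76  2.09  1.04  0.64 -1.24]
```

View pics/d3.png

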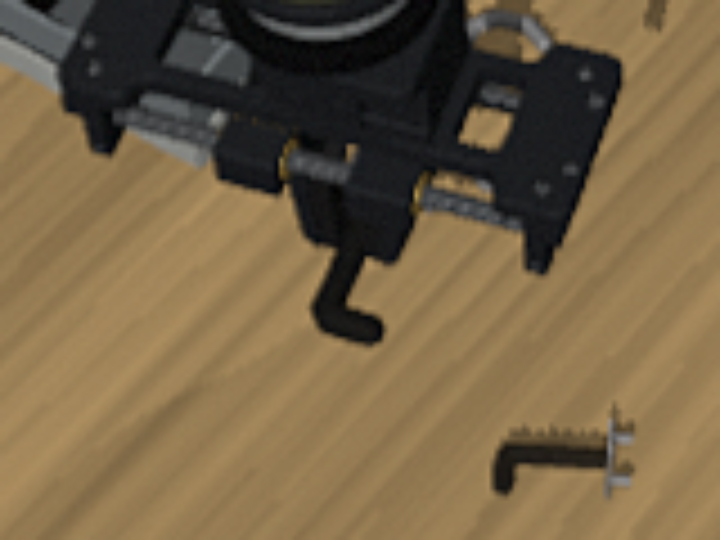

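The hook is held level. I'll turn it and carry it over.

Call:
carry_out(targets="0 0 0 0 0.123;0 0 0 0 0.123;0 0 0 0 0")

```text
clock: 31.32
tool_pos: [0.4321, 0.2089, 0.2653]
eef_rot: [0.472, 0.527, -0.475, 0.524]
contact_force: [0.2, -0.1, -1.2]
opening: 0.123
```

```bash
python3 go.py .6075 .1288 6 .1
```

```text
t 31.32 tcp [0.4321 0.2089 0.2653] phi 5.91 tilt 0.37 open mm 10.8 q7 -1.46 F [ 0.2 -0.1 -1.2]
shift [ -1.8 166.2  97.7] turn -0.002
```

Call:
carry_out(targets="0 0 16.6 9.8 0;0 0 16.6 9.8 0;0 0 16.6 9.8 0;0 0 16.6 9.8 0;0 0 16.6 9.8 0;0 0 16.6 9.8 0;0 0 16.6 9.8 0;0 0 16.6 9.8 0;0 0 16.6 9.8 0;0 0 16.6 9.8 0;0 0 0 0 0;0 0 0 0 0")

```text
clock: 32.32
tool_pos: [0.6077, 0.1284, 0.2636]
eef_rot: [0.471, 0.528, -0.474, 0.524]
contact_force: [-1.0, -0.0, -0.3]
opening: 0.123
```

```bash
python3 go.py .6075 .1288 6 .045;  python3 - <<'E'
from h import *
print(r.get_state()["q"].round(2))
p,d=eyes.snapshot("side")
u=proj("side",[[.6075,.1288,.07]])[0].astype(int)
c=p[max(0,u[1]-60):u[1]+60,max(0,u[0]-80):u[0]+80]
cv2.imwrite("pics/d4.png",cv2.resize(c,(720,540)))
E
```

```text
t 32.32 tcp [0.6077 0.1284 0.2636] phi 6.1 tilt 0.42 open mm 10.9 q7 -0.91 F [-1.  -0.  -0.3]
shift [52.6  0.2 -0.4] turn 0.002
[ 0.13  0.98 -0.79  1.66  0.86  0.88 -0.91]
```

View pics/d4.png

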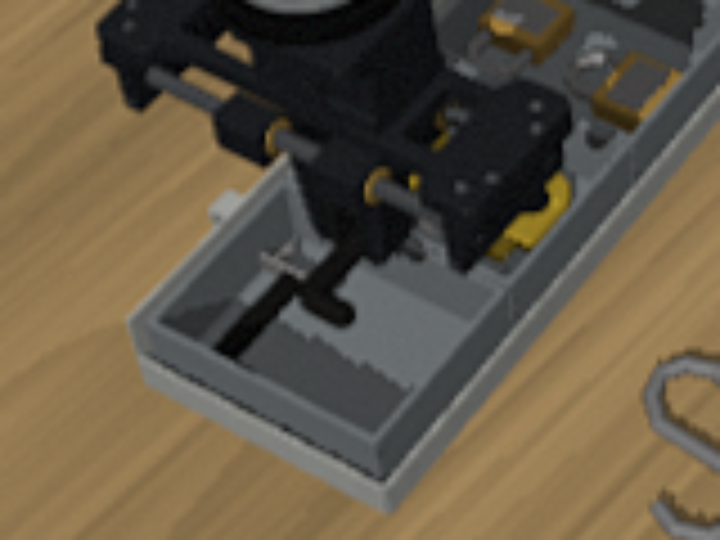

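```bash
 python3 - <<'E'
from h import *
u=proj("side",[[.6075,.1288,.07]])[0].astype(int)
a=np.radians(6);ex=np.array([np.cos(a),np.sin(a)]);ey=np.array([-np.sin(a),np.cos(a)]);c0=np.array([.6424,-.0118])
for uv in((302,290),(312,288),(345,312)):
    w=ray("side",[[u[0]-80+uv[0]/4.5,u[1]-60+uv[1]/4.5]],.1)[0]; print((w[:2]-c0)@ex, (w[:2]-c0)@ey-.147)
E
```

```text
-0.021551904160614185 0.0337313719880801
-0.024423730766761197 0.030724235827430585
-0.043806247481466644 0.03353681244895601
```

The elbow's outer end sits about 38 mm from the bin centre line (inner wall at 46 mm) and the pegs at about -40 mm, so it fits. I'll lower it.

Call:
carry_out(targets="0 10 0 0 0;0 15 0 0 0;0 15 0 0 0;0 10 0 0 0;0 0 0 0 0")

```text
clock: 32.78
tool_pos: [0.606, 0.1287, 0.2112]
eef_rot: [0.469, 0.529, -0.476, 0.524]
contact_force: [-0.1, -0.1, -0.5]
opening: 0.124
```

```bash
python3 go.py .6075 .1288 6 .012
```

```text
t 32.78 tcp [0.606  0.1287 0.2112] phi 6.15 tilt 0.67 open mm 10.9 q7 -0.97 F [-0.1 -0.1 -0.5]
shift [33.1  1.9  0. ] turn 0.003
```

Call:
carry_out(targets="0 8 1.5 0 0;0 10 0 0 0;0 8 0 0 0;0 5 0 0 0;0 2 0 0 0;0 0 0 0 0")

```text
clock: 33.28
tool_pos: [0.6086, 0.1293, 0.1811]
eef_rot: [0.471, 0.528, -0.474, 0.524]
contact_force: [-1.0, 0.6, -0.7]
opening: 0.124
```

```bash
python3 go.py .6075 .1288 6 .012
```

```text
t 33.28 tcp [0.6086 0.1293 0.1811] phi 6.08 tilt 0.39 open mm 10.9 q7 -1.0 F [-1.   0.6 -0.7]
shift [ 3.1 -1.1  0.4] turn 0.001
```

Call:
carry_out(targets="0 3 0 0 0;0 0 0 0 0;0.35 0 0 0 0;0.35 0 0 0 0;0.35 0 0 0 0;0.35 0 0 0 0;0.35 -8 0 0 0;0.35 -15 0 0 0;0.35 -20 0 0 0;0.35 -20 0 0 0;0.35 -20 0 0 0;0.35 -20 0 0 0;0.35 -20 0 0 0;0.35 -20 0 0 0;0.35 0 0 0 0")

```text
clock: 34.53
tool_pos: [0.6105, 0.1306, 0.3273]
eef_rot: [0.474, 0.526, -0.471, 0.525]
contact_force: [-0.1, 1.6, -0.0]
opening: 0.349
```

Call:
carry_out(targets="0.35 -10 -10 -20 0;0.35 -10 -10 -20 0;0.35 -10 -10 -20 0;0.35 -10 -10 -20 0;0.35 -10 -10 -20 0;0.35 -10 -10 -20 0;0.35 0 -10 -20 0;0.35 0 -10 -20 0;0.35 0 0 0 0;0.35 0 0 0 0")

```text
clock: 35.37
tool_pos: [0.5125, 0.2809, 0.3829]
eef_rot: [0.471, 0.528, -0.473, 0.525]
contact_force: [1.0, 0.4, 0.1]
opening: 0.351
```

```bash
 python3 - <<'E'
from h import *
p,d=eyes.snapshot("side"); q,_=eyes.snapshot("top")
cv2.imwrite("pics/e1.png",cv2.resize(p[120:420,120:520],(800,600))); cv2.imwrite("pics/e2.png",q)
E
```

```text
(no output)
```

View pics/e1.png

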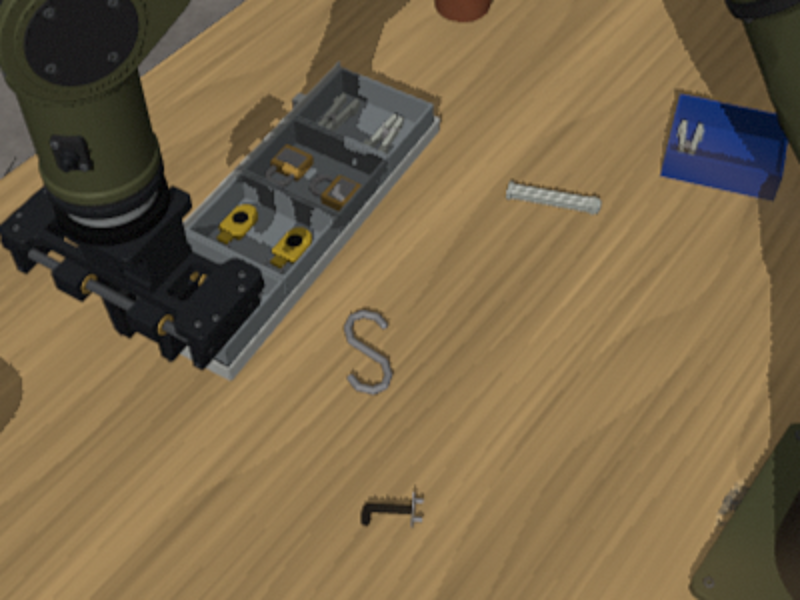

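View pics/e2.png

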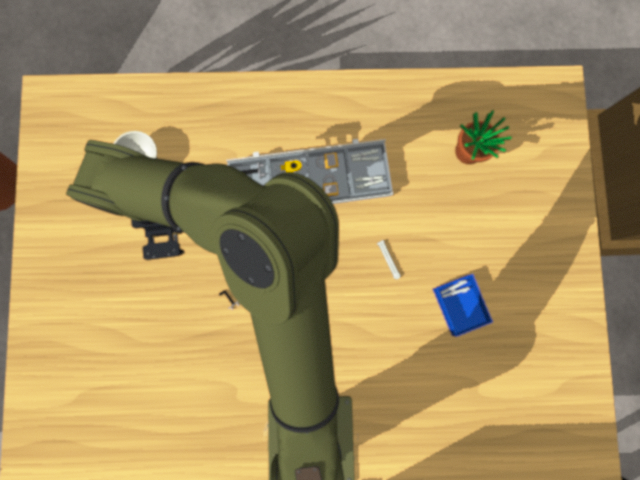

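Pin, fob and lock are visible in their bins. The hook bin is hidden by the gripper, so I'll move further aside.

Call:
carry_out(targets="0.35 0 -5 -20 0;0.35 0 -5 -20 0;0.35 0 -5 -20 0;0.35 0 -5 -20 0;0.35 0 -5 -20 0;0.35 0 -5 -20 0;0.35 0 -5 -20 0;0.35 0 0 0 0;0.35 0 0 0 0")

```text
clock: 36.22
tool_pos: [0.4642, 0.4152, 0.3824]
eef_rot: [0.471, 0.527, -0.474, 0.524]
contact_force: [0.2, -0.3, 0.5]
opening: 0.346
```

```bash
 python3 - <<'E'
from h import *
p,d=eyes.snapshot("side")
t=p[140:320,160:400]; cv2.imwrite("pics/e3.png",cv2.resize(t,(800,600)))
E
```

```text
(no output)
```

View pics/e3.png

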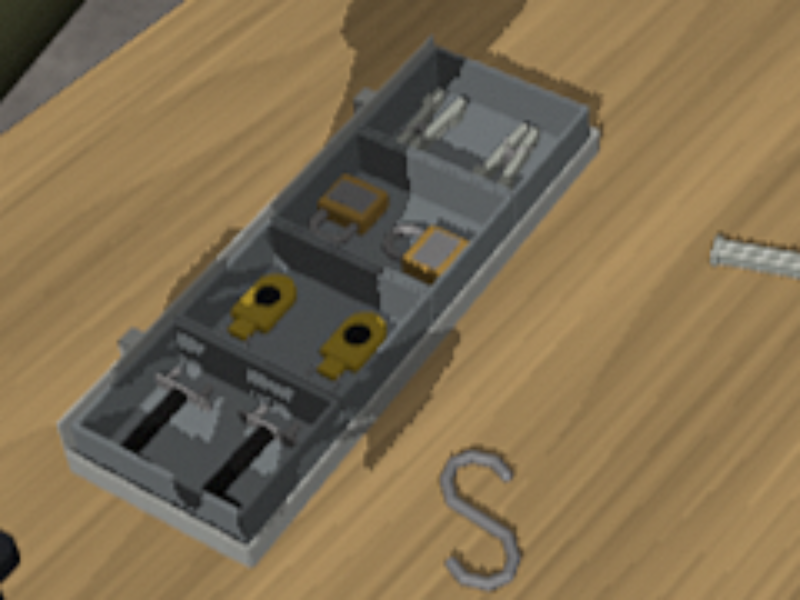

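All four lie flat in their bins, with the pot hook and bag clip undisturbed. I'll check the positions numerically, then hand in.

```bash
 python3 - <<'E'
from h import *
a=np.radians(6);ex=np.array([np.cos(a),np.sin(a)]);ey=np.array([-np.sin(a),np.cos(a)]);c0=np.array([.6424,-.0118])
for k,uv,off,z in(("pin",(513,152),-.147,.015),("lock",(437,250),-.049,.022),("fob",(352,338),.049,.013),("hook",(253,440),.147,.014)):
    w=ray("side",[[160+uv[0]*.3,140+uv[1]*.3]],z)[0][:2]-c0; print(k,"bin x,y mm",(w@ex*1e3).round(),((w@ey-off)*1e3).round())
E
python3 -c "
from plant import r
print(r.finish_job())"
```

```text
pin bin x,y mm -25.0 -10.0
lock bin x,y mm -34.0 2.0
fob bin x,y mm -26.0 -11.0
hook bin x,y mm -22.0 -11.0
the job is handed in; nothing more can be done
None
```

The clothespin, yellow fob, padlock and larger pegboard hook are each lying flat in the bin that already held one of their kind. I handed the job in at about 36 s of the 99 s allowed; it reports no verdict.

- **Final positions:** measured in the last side picture, each thing's middle point relative to its bin centre. All are inside the 58 mm and 44 mm limits:

| Thing | Lengthwise (mm) | Crosswise (mm) |
|---|---|---|
| Clothespin | -25 | -10 |
| Padlock | -34 | 2 |
| Fob | -26 | -11 |
| Pegboard hook | -22 | -11 |

- **Agreement with the aim points:** the pin is about 10 mm off crosswise from where I set it down, and the hook about 7 mm. The pixels were picked by eye from one view, so some of that is reading error. The gripper hid the hook bin in the top view, so the hook was checked from the side only.
- **Left alone:** the bag clip and pot hook look undisturbed in the pictures, and I never reached for them. I did not re-measure their positions. I left the small hook and the blue bin alone too.
- **One failed grasp:** the first try at the fob closed on nothing, because the wrist was near its limit and the descent stopped short. The fob had not moved, and the second, slower try held.

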